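Mount the tube disc on the tilted rotator and lock it with the quarter-turn key

ROBOT

A 6-joint arm with a two-finger parallel gripper is mounted at the origin on the work surface. World frame = base frame: x ahead of the robot, y to its left, z up, the work surface at z = 0. Lengths are in m, angles in degrees, forces in N, time in s.
With the tool pointing down it reaches from about 0.375 to 0.925 m from the base axis. Payload 5.7 kg.
Tool frame: the origin (TCP) lies on the centre line of the jaws, within the pads' length; the fingertips stand 19 mm ahead of it and the grasp point (between the pads) is the TCP; z points along the fingers, y is the line along which they close (so a half turn about z gives the same grasp; the last joint's range is limited). The gripper opens to 88 mm and grips with 3 to 60 N. Pads are 20 mm wide; open, the fingers measure 115 mm over their backs; the gripper's body (75 mm by 178 mm) begins 61 mm behind the grasp point.
Start: joints at [59.009, 20.558, 86.54, -0, 72.909, -6.595], TCP at [0.248, 0.546, 0.242] pointing down, gripper open.
Joint ranges: [-170.27, 170.27], [-57.76, 135], [12.27, 136.19], [-55.21, 235.2], [11.17, 155.16], [-170.74, 170.74]. Speed limits (degrees/s): [136.94, 136.94, 180, 180, 180, 180].

INTERFACE

Orientations are given as [roll, pitch, yaw] about the fixed x, y, z axes, in that order (R = Rz(yaw) Ry(pitch) Rx(roll)).
In Python, from station import arm gives the robot as it stands.
- The arm moves only by the tool arm_command, never from a script. Its argument "moves" is text: rows parted by semicolons, each of 7 numbers parted by spaces: the closure, from -1 (fully open) to 1 (shut), then the shift along the tool's x, y, z in cm, then the turn, a rotation vector about the tool's x, y, z in degrees. A call has 1 to 10 rows; each row is the pose to reach, as a shift and turn from the pose commanded when the call began, along the tool's axes at that moment; what a row does not reach only later rows make up. A row lasts 1/8 s, in which the tool goes at most 62.5 mm and 10.7 degrees, less where a joint would pass 70% of its speed; a pose out of reach is approached as far as the arm can. A call with a gripper value outside its range is refused whole. The fingers move at their own pace and stop on an object; "newtons" is the grip in N (left out, the last holds). Time passes only in rows, so rows that repeat a pose let the fingers close. It gives the time, the measured TCP pose, the force, the opening and the grip force at its end, in the units of the state.
- arm.get_state(): the state, without advancing time (a new reading comes with each control period).
- arm.grab_frame(name): name is "scene" or "top"; returns a dict with "color" (384x512x3 uint8, red, green, blue), "z_map" (384x512 float32, m along the optical axis (not along the pixel's ray), 0 where there is no reading), "fx", "fy", "cx", "cy" (pixels), "k1" (the pictures are not rectified: a ray, as slopes to the right and down, at radius r is drawn at 1 + k1 r^2 times it, then the intrinsics apply), "R" (3x3) and "t" (3): a world point X has camera coordinates R X + t. Camera axes: x right, y down, z forward; pixel columns grow to the right and rows downward; lengths in m; the calibration is good to about 2 mm. A picture is of the moment at which its call begins.
- arm.finish_job(): hands the job in; it is judged then, once.
The state is a dict: "time": time; "q": joint angles; "joint_vel": joint speeds; "joint_torque": joint torques, N m; "tcp_pos": TCP position; "tool_rot": TCP orientation; "contact_force": force on the tool from outside, world axes, zero at the start; "wrist_torque": the same for the moment, N m; "finger_gap": finger opening in m; "grip_force": force on a finger pad.
Only numpy, scipy, OpenCV 4.12 (cv2) and the standard library are available. Lean on these libraries where they do the work, as an engineer would, in place of code of your own. Each camera call takes 0.05 s, during which the arm holds its last target. There are 200 camera calls.

TASK

Mount the tube disc on the rotator's tilted hub, the flat of its bore matching the flat of the post, fully home on the shoulder. Then lock it: pass the crossbar of the locking key through the slot in the post's end until the key's flange sits on the disc's boss, and turn the key a quarter turn so that the crossbar lies across the slot. Leave the rotator's tilt as it is set and leave the other things on the bench where they stand.

Things in the scene. Friction and masses are not known exactly. Their poses are not given: they have to be found in the camera images.
- rotator: Tube rotator, fixed on the bench: white base 190 x 170 mm, 50 mm high; on it a grey yoke (to 133 mm high) with a clamped white tilting head that leans towards its front. Origin: centre of the base's underside; its front (-x) faces the robot's left (world +y) within 25 degrees. The head's pivot is at x = 20, z = 105 mm; the hub axis, leaning 23 to 40 degrees from vertical, passes through it.
- hub: The rotator's hub. Origin: centre of its round dark shoulder (68 mm diameter, 45 mm above the pivot) on which the disc rests. z: up along the tilted hub axis. An aluminium D-post stands on it: 50 mm diameter, 41 mm long, its top 5 mm stepped in 3 mm as a lead-in. Its one flat faces hub +x, 19.5 mm from the axis. The geared hub may stand at any angle about z and holds it (1.5 N m).
- slot (a point): Centre of the slot at the top of the post's end cap, 41 mm above the shoulder, axes as the hub's. The slot is 35 mm along hub y and 13 mm along hub x; the cap is 8 mm thick. The post is hollow below it (35 mm clear), so a crossbar can turn there either way; there is no stop.
- disc: Grey tube disc, 196 mm diameter, 6 mm thick, 0.3 to 0.5 kg, lying flat on the bench at any yaw. Origin: centre of its underside, z up. Two capped 50 ml tubes (caps towards disc +x) are clipped on rigidly, parallel to disc x at y = +65 and -65 mm, x from -53 to 57 mm, up to z = 44 mm, inner sides at |y| = 46 mm: open fingers have room only at the boss's +x and -x sides.
- boss (a point): Centre of the top of the disc's aluminium boss, 45 mm above the disc's underside, axes as the disc's. The boss is 64 mm in outer diameter, with grip flats 64 mm apart at +x and -x, round a through D-bore of 53 mm diameter with one flat facing disc +x, 21 mm from the axis: 1.5 mm clearance all round the post; it goes on only with disc x along hub x.
- key: Locking key, 68 mm high, 0.1 to 0.16 kg, hanging upright in the stand at any yaw. Black cap-shaped flange 76 mm diameter, 6 mm thick, with a 5 mm deep rim below (70 mm inside) that fits over the boss. Origin: centre of the flange's underside, z up. On it a black wing grip 54 mm long (key x), 13 mm wide (key y), z = 6 to 42 mm. Locked, its origin is 45 mm above the hub's shoulder.
- crossbar (a point): Middle of the key's steel crossbar, 21 mm below the flange's underside on a 10 mm steel stem; 30 mm long along key x (parallel to the wing), 8 mm wide, 10 mm high. Locked, it lies 4 mm under the post's cap.
- stand: Grey plastic block 140 x 78 x 55 mm fixed on the bench, long side along its x; origin: centre of its underside. The key hangs in the 43 mm hole at x = +20 mm, its rim on the block's top, its origin 60 mm above the bench; the hex driver stands in the small hole at x = -45 mm.
- rack: Blue rack with eight capped 50 ml tubes, 156 mm (its x) x 80 mm, 120 mm high, fixed on the bench. Origin: centre of its underside. An obstacle.
- hexdriver: Bystander: T-handled hex driver standing in the stand, round black bar 66 mm long and 16 mm thick, centred 24 mm above the stand's top and up to 32 mm; no wide flange. Origin: on its axis at the stand's top.
- vial_a: Bystander: amber vial with black cap, 38 mm diameter, 75 mm high, upright. Origin: centre of underside.
- vial_b: Bystander: a second amber vial, the same.
- jar: Bystander: clear jar with steel lid, 84 mm diameter, 105 mm high, upright. Origin: centre of underside.
- tube: Bystander: loose capped tube 112 mm long, 34 mm thick, lying on the bench. Origin: under its middle.
- reagent: Bystander: white plastic bottle with blue cap, 72 mm diameter, 170 mm high, upright. Origin: centre of underside.
- mouse: Bystander: black computer mouse 105 x 60 x 32 mm. Origin: centre of underside.

How it is judged:
By the outcome, as a careful person would: the job done as asked, in the order asked, and still so for the second after the job is handed in, with the robot touching nothing.
It also fails if it takes over 72 s, if anything falls off the work surface, if the arm or the gripper's body presses on something with over 40 N, if the wrist force passes 120 N, or if a joint passes its speed limit or range.

## Working session

There is one attempt and no reset: what is moved stays moved. The work goes in short steps, Python scripts to look and compute and a tool call to move; the robot and the scene stay as the last step left them, time stands still between calls to the robot, and variables do not carry over. Pictures are saved under pics/ and viewed, at most 10 in all, crops included, and the job is handed in when it is done.

Besides the shell and the picture viewer there is one more tool, called after "Emit:" by a JSON object that holds its "method" and its "body", one argument or row to a line. arm_command: Moves the arm, as the interface text tells. Its arguments: {"type":"object","properties":{"moves":{"type":"string"},"newtons":{"type":"number"}},"required":["moves"]}

```bash
ls; mkdir -p pics
cat > h.py <<'E'
import numpy as np, cv2
from station import arm
from scipy.spatial.transform import Rotation as Ro
def pts(f):
    """world points for each pixel from z_map (HxWx3), nan where none"""
    h,w=f["z_map"].shape
    K=np.array([[f["fx"],0,f["cx"]],[0,f["fy"],f["cy"]],[0,0,1]]);d=np.array([f["k1"],0,0,0.])
    u,v=np.meshgrid(np.arange(w),np.arange(h))
    p=cv2.undistortPoints(np.stack([u,v],-1).reshape(-1,1,2).astype(float),K,d).reshape(h,w,2)
    z=np.where(f["z_map"]>0,f["z_map"],np.nan)
    c=np.dstack([p*z[...,None],z])
    return (c-np.array(f["t"]))@np.array(f["R"])
def save(f,n): cv2.imwrite(f"pics/{n}.png",f["color"][...,::-1])
def grab(n):
    f=arm.grab_frame(n); np.savez(f"{n}.npz",**f); return f
E
python3 - <<'E'
from h import *
for n in("scene","top"):
    f=grab(n);save(f,n);print(n,f["fx"],f["k1"],-np.array(f["R"]).T@f["t"],np.array(f["R"])[2])
s=arm.get_state();print(s)
E
```

```text
pics
scene 389.7932050017047 0.004369068182761471 [ 1.36463434 -0.20668066  0.9548337 ] [-0.67856972  0.19041644 -0.70942563]
top 366.76773395565294 0.02235313587422229 [0.44547506 0.01778123 1.42226542] [ 0.08639621 -0.02015083 -0.99605705]
{'time': 0.1, 'q': array([ 5.90090572e+01,  2.05934853e+01,  8.65917783e+01, -9.48665865e-04,
        7.29095673e+01, -6.59475472e+00]), 'joint_vel': array([ 0.04472325, -0.08462251, -0.04779808, -0.01448015,  0.01888547,
        0.01060746]), 'joint_torque': array([-1.88037097e-04, -5.16357744e+01, -2.71408135e+01,  6.76794187e-02,
        2.75270588e-02, -4.74579122e-05]), 'tcp_pos': array([0.24753224, 0.54591097, 0.24090369]), 'tool_rot': array([-1.79905692e+02, -9.99064739e-03,  1.55604083e+02]), 'contact_force': array([-0.28501845, -0.68639406, -0.05898913]), 'wrist_torque': array([ 0.05254494, -0.02081434, -0.02996108]), 'grip_force': 0.0, 'finger_gap': 0.08806986131056362}
```

View pics/scene.png

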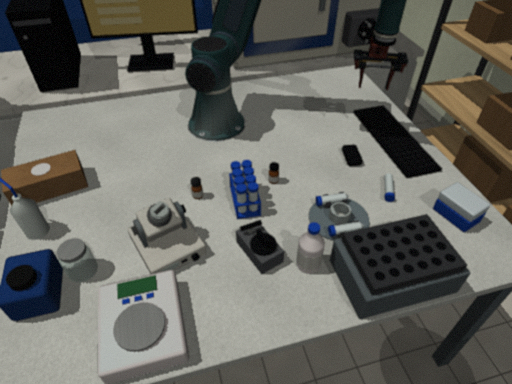

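View pics/top.png

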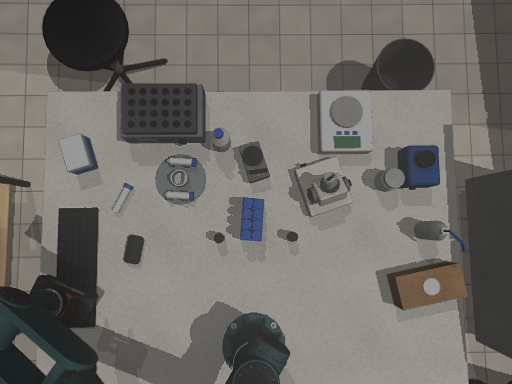

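The scene view shows the rotator at (160,230), the stand at (260,245), the disc at (340,213) and the rack at (245,190). The top view shows the disc at (180,178), the stand at (253,160) and the rotator at (325,187). I'll enlarge these regions next.

Run:
```python
from h import *
T=np.load("top.npz");S=np.load("scene.npz")
def crop(f,u,v,w,h,s=4): 
    return cv2.resize(f["color"][v:v+h,u:u+w],None,fx=s,fy=s,interpolation=cv2.INTER_CUBIC)
a=np.hstack([crop(T,150,145,64,64),crop(T,227,130,64,64),crop(T,290,150,64,64)])
b=np.hstack([crop(S,305,180,64,64),crop(S,230,215,64,64),crop(S,130,190,64,64)])
cv2.imwrite("pics/m.png",np.vstack([a,b])[...,::-1])
for f,pp in((T,[(180,178),(179,178),(190,160),(254,156),(330,182),(312,200)]),(S,[(340,208),(264,240),(158,212)])):
    P=pts(f)
    for u,v in pp: print(u,v,P[v,u].round(4))
```

```text
180 178 [ 0.6324  0.2788 -0.002 ]
179 178 [0.6319 0.2819 0.002 ]
190 160 [0.6951 0.2334 0.0418]
254 156 [ 0.6974 -0.0083  0.101 ]
330 182 [ 0.5888 -0.2631  0.1916]
312 200 [ 0.5349 -0.218   0.0928]
340 208 [0.6083 0.2863 0.0231]
264 240 [ 0.7217 -0.0058  0.0957]
158 212 [ 0.5991 -0.2736  0.1614]
```

View pics/m.png

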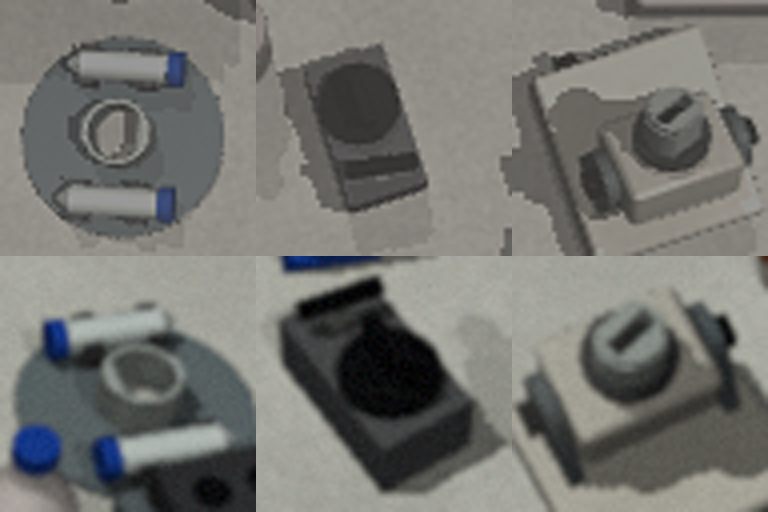

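The mosaic shows the disc's blue caps on the image right (world -y), the stand with the key's flange towards +x and the hex driver towards the robot, and the hub's slot running diagonally across the post's end. Next I measure everything from averaged depth and colour.

```bash
cat >> h.py <<'E'
def multi(n,k=6):
    fs=[arm.grab_frame(n) for _ in range(k)]
    f=dict(fs[0]); z=np.stack([g["z_map"] for g in fs]); z=np.where(z>0,z,np.nan)
    import warnings; warnings.simplefilter("ignore")
    f["z_map"]=np.nan_to_num(np.nanmedian(z,0)); f["noise"]=np.nanmedian(np.nanstd(z,0))
    f["color"]=np.mean([g["color"].astype(float) for g in fs],0).astype(np.uint8)
    np.savez(f"{n}.npz",**f); return f
def circ(p):
    """algebraic circle fit"""
    A=np.c_[2*p[:,:2],np.ones(len(p))];s=np.linalg.lstsq(A,(p[:,:2]**2).sum(1),rcond=None)[0]
    return s[0],s[1],np.sqrt(s[2]+s[0]**2+s[1]**2)
E
python3 - <<'E'
from h import *
for n in("top","scene"):
    f=multi(n);P=pts(f);C=f["color"].astype(int);print(n,f["noise"])
    x,y,z=np.moveaxis(P,-1,0)
    print("bench z",np.nanmedian(z[(abs(x-.45)<.05)&(abs(y-.1)<.04)]))
    near=np.hypot(x-.63,y-.28)<.12
    blue=near&(C[...,2]>C[...,0]*1.8)&(C[...,2]>60)&(z>.01)
    nl,lab,st,ce=cv2.connectedComponentsWithStats(blue.astype(np.uint8))
    for i in range(1,nl):
        if st[i,4]>8: print("cap",st[i,4],P[lab==i].mean(0).round(4))
    wh=near&(C.min(-1)>np.percentile(C[near].min(-1),80))&(z>.02)&(np.hypot(x-.63,y-.28)>.042)
    nl,lab,st,ce=cv2.connectedComponentsWithStats(wh.astype(np.uint8))
    for i in range(1,nl):
        if st[i,4]>30:
            p=P[lab==i];p=p[:,:2];v=np.linalg.svd(p-p.mean(0))[2][0];print("body",st[i,4],p.mean(0).round(4),np.degrees(np.arctan2(v[1],v[0])))
    ring=(np.hypot(x-.63,y-.28)<.04)&(z>.036)&(z<.055)
    p=P[ring];print("boss ring n",len(p),"z",np.median(p[:,2]),"circ",np.round(circ(p),4),"minmax mid",(p.min(0)+p.max(0))/2,np.ptp(p,0))
    d=near&(z>.001)&(z<.013)&(np.hypot(x-.63,y-.28)>.05)
    c,(w,h),a=cv2.minAreaRect(P[d][:,:2].astype(np.float32));print("disc enc",c,w,h)
    # stand / key
    for nm,lo,hi in(("stand",.048,.058),("flange",.061,.073),("wing",.094,.11),):
        m=(np.hypot(x-.68,y+.005)<.12)&(z>lo)&(z<hi)
        nl,lab,st,ce=cv2.connectedComponentsWithStats(m.astype(np.uint8));
        for i in range(1,nl):
            if st[i,4]>25:
                p=P[lab==i];c,(w,h),a=cv2.minAreaRect(p[:,:2].astype(np.float32));print(nm,st[i,4],np.median(p[:,2]).round(4),"rect",np.round(c,4),round(w,4),round(h,4),round(a,1),"mean",p.mean(0).round(4))
    m=(np.hypot(x-.59,y+.26)<.2)
    b=m&(z>.044)&(z<.058);c,(w,h),a=cv2.minAreaRect(P[b][:,:2].astype(np.float32));print("base",b.sum(),np.round(c,4),w,h,a)
    t=m&(z>.15);print("top pts",t.sum(),np.nanmax(z[m]))
E
```

```text
top 0.0029643069
bench z -6.323783399697461e-05
cap 25 [0.6905 0.221  0.0412]
cap 23 [0.5619 0.2304 0.0413]
body 84 [0.6946 0.2706] -94.19011802123507
body 94 [0.5645 0.2792] -93.59200312445601
boss ring n 95 z 0.04470054020695643 circ [0.6284 0.2761 0.0288] minmax mid [0.62828722 0.27604515 0.04195488] [0.05748287 0.06419998 0.01123612]
disc enc (0.6307214498519897, 0.27976682782173157) 0.23574018478393555 0.23101003468036652
stand 99 0.055 rect [0.7344 0.006 ] 0.0425 0.0767 17.6 mean [0.7429 0.0106 0.0549]
stand 254 0.0549 rect [ 0.6581 -0.0183] 0.0773 0.0767 17.6 mean [ 0.6511 -0.0198  0.0548]
flange 256 0.066 rect [ 0.7062 -0.0035] 0.0713 0.0725 89.5 mean [ 0.7053 -0.0028  0.0659]
wing 52 0.1015 rect [ 0.7069 -0.0026] 0.0544 0.0122 20.8 mean [ 0.7064 -0.0028  0.1014]
base 1285 [ 0.6257 -0.2771] 0.27543362975120544 0.323278546333313 38.358829498291016
top pts 284 0.1909616328442704
scene 0.0025699376
bench z -0.0014460370095096694
cap 49 [0.5672 0.2262 0.0339]
cap 64 [0.6949 0.217  0.0343]
body 111 [0.5676 0.2799] -94.15630213336196
body 127 [0.6973 0.2698] -93.76972706119929
boss ring n 134 z 0.04218802437004146 circ [0.6307 0.2732 0.0288] minmax mid [0.62992244 0.2727483  0.04074878] [0.064523   0.06442097 0.00947211]
disc enc (0.6223886013031006, 0.27365410327911377) 0.16423530876636505 0.19054873287677765
stand 493 0.0532 rect [ 0.6885 -0.0118] 0.1408 0.0782 17.7 mean [ 0.6991 -0.0172  0.0532]
flange 326 0.0641 rect [ 0.7079 -0.0056] 0.0719 0.0738 75.0 mean [ 0.7143 -0.0086  0.0643]
wing 79 0.0996 rect [ 0.708  -0.0057] 0.0524 0.0126 19.9 mean [ 0.7086 -0.0064  0.0992]
base 1807 [ 0.6061 -0.2186] 0.2799840271472931 0.2796970009803772 27.661863327026367
top pts 314 0.18912977358003835
```

Run:
```python
from h import *
rng=np.random.default_rng(0)
for n in("top","scene"):
    f=np.load(n+".npz");P=pts(f);x,y,z=np.moveaxis(P,-1,0)
    m=(np.hypot(x-.59,y+.26)<.17)
    b=m&(z>.042)&(z<.057)
    nl,lab,st,ce=cv2.connectedComponentsWithStats(cv2.morphologyEx(b.astype(np.uint8),cv2.MORPH_OPEN,np.ones((3,3),np.uint8)))
    i=1+np.argmax(st[1:,4]);c,(w,h),a=cv2.minAreaRect(P[lab==i][:,:2].astype(np.float32));print(n,"base",st[i,4],np.round(c,4),w,h,a, np.median(z[lab==i]))
    q=P[m&(z>.12)]; 
    # dominant planes with normal within 50 deg of vertical
    for k in range(4):
        best=None
        for _ in range(3000):
            s=q[rng.choice(len(q),3,replace=False)];nv=np.cross(s[1]-s[0],s[2]-s[0]);l=np.linalg.norm(nv)
            if l<2e-4: continue
            nv/=l; nv*=np.sign(nv[2])
            if nv[2]<.7: continue
            inl=abs((q-s[0])@nv)<.0025
            if best is None or inl.sum()>best.sum(): best=inl
        p=q[best];c=p.mean(0);nv=np.linalg.svd(p-c)[2][2];nv*=np.sign(nv[2])
        print(" plane",best.sum(),c.round(4),nv.round(3),"tilt",np.degrees(np.arccos(nv[2])).round(2),"az",np.degrees(np.arctan2(nv[1],nv[0])).round(1),"ext",np.ptp(p,0).round(3))
        q=q[~best]
```

```text
top base 1222 [ 0.592  -0.2712] 0.18953250348567963 0.17003709077835083 17.928800582885742 0.049532919442629365
 plane 282 [ 0.5693 -0.2732  0.1369] [0.408 0.132 0.903] tilt 25.4 az 18.0 ext [0.084 0.134 0.028]
 plane 121 [ 0.5606 -0.2798  0.1536] [-0.671 -0.226  0.706] tilt 45.06 az -161.4 ext [0.077 0.101 0.067]
 plane 102 [ 0.5738 -0.2764  0.1557] [-0.377 -0.133  0.916] tilt 23.59 az -160.5 ext [0.094 0.092 0.041]
 plane 67 [ 0.5652 -0.2488  0.1518] [-0.57   0.179  0.802] tilt 36.72 az 162.6 ext [0.086 0.072 0.067]
scene base 1808 [ 0.5952 -0.2729] 0.18570749461650848 0.1697813719511032 17.72162628173828 0.04813038792174156
 plane 377 [ 0.5787 -0.2856  0.1329] [0.401 0.131 0.907] tilt 24.97 az 18.1 ext [0.085 0.135 0.026]
 plane 158 [ 0.6021 -0.277   0.1395] [0.421 0.128 0.898] tilt 26.14 az 16.9 ext [0.058 0.066 0.032]
 plane 147 [ 0.6099 -0.2688  0.1799] [0.433 0.117 0.894] tilt 26.66 az 15.1 ext [0.04  0.046 0.022]
 plane 84 [ 0.5963 -0.2894  0.1522] [ 0.092 -0.417  0.904] tilt 25.29 az -77.6 ext [0.068 0.103 0.049]
```

```bash
cat > hub.py <<'E'
from h import *
az,t=np.radians(18),np.radians(25.3)
n=np.array([np.sin(t)*np.cos(az),np.sin(t)*np.sin(az),np.cos(t)])
e1=np.cross([0,1.,0],n);e1/=np.linalg.norm(e1);e2=np.cross(n,e1)   # e1 ~ world x, e2 ~ world y
piv=np.array([.5745,-.2782,.105])
E
python3 - <<'E'
from hub import *
ims=[]
for nm in("top","scene"):
    f=np.load(nm+".npz");P=pts(f);C=f["color"].astype(int).sum(-1)
    d=P-piv;h=d@n-.045;a=d@e1;b=d@e2
    near=(np.hypot(a,b)<.06)
    for lo,hi in((-.004,.005),(.030,.037),(.037,.046)):
        m=near&(h>lo)&(h<hi);q=np.c_[a[m],b[m]]
        print(nm,lo,m.sum(),"circ",np.round(circ(q),4),"mean",q.mean(0).round(4),"h",np.median(h[m]).round(4),"mm",q.min(0).round(3),q.max(0).round(3))
    R,tt=np.array(f["R"]),np.array(f["t"]);K=np.array([[f["fx"],0,f["cx"]],[0,f["fy"],f["cy"]],[0,0,1.]])
    # resample cap plane h=41 (true nominal): 0.2mm/px, +-40 mm
    g=np.arange(-40,40,.25)/1000;A,B=np.meshgrid(g,g[::-1])
    X=piv+n*.086+A[...,None]*e1+B[...,None]*e2
    uv=cv2.projectPoints(X.reshape(-1,1,3),cv2.Rodrigues(R)[0],tt,K,np.array([f["k1"],0,0,0.]))[0].reshape(*A.shape,2).astype(np.float32)
    ims.append(cv2.remap(f["color"],uv[...,0],uv[...,1],cv2.INTER_CUBIC))
im=np.hstack(ims);im=np.clip(im*1.5,0,255).astype(np.uint8);cv2.imwrite("pics/cap.png",im[...,::-1])
E
```

```text
top -0.004 107 circ [-0.0017  0.0016  0.0289] mean [-0.0159  0.0029] h -0.0005 mm [-0.036 -0.032] [0.02  0.034]
top 0.03 37 circ [-0.0019  0.0019  0.0219] mean [-0.0078  0.0019] h 0.0345 mm [-0.027 -0.023] [0.019 0.025]
top 0.037 90 circ [-0.0019  0.002   0.0171] mean [-0.0016  0.0022] h 0.0402 mm [-0.023 -0.02 ] [0.019 0.025]
scene -0.004 159 circ [-0.0017 -0.001   0.0301] mean [ 0.0108 -0.0044] h -0.0022 mm [-0.033 -0.034] [0.032 0.032]
scene 0.03 59 circ [ 0.0017 -0.001   0.0216] mean [ 0.008  -0.0021] h 0.0338 mm [-0.023 -0.026] [0.024 0.023]
scene 0.037 141 circ [ 0.0004 -0.0012  0.0171] mean [ 0.001  -0.0009] h 0.0386 mm [-0.021 -0.023] [0.022 0.02 ]
```

View pics/cap.png

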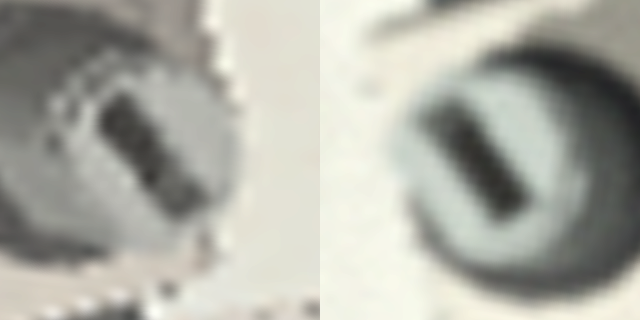

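The two rectified views of the cap (e1 right, e2 up) show the slot running from upper left to lower right, centred near (155,157) and (475,162). The cap looks cut short on the lower left, so I check that side for the flat in numbers.

Run:
```python
from hub import *
for nm in("top","scene"):
    f=np.load(nm+".npz");P=pts(f);R,tt=np.array(f["R"]),np.array(f["t"]);K=np.array([[f["fx"],0,f["cx"]],[0,f["fy"],f["cy"]],[0,0,1.]])
    g=np.arange(-30,30,.25)/1000;A,B=np.meshgrid(g,g)
    X=piv+n*.086+A[...,None]*e1+B[...,None]*e2
    uv=cv2.projectPoints(X.reshape(-1,1,3),cv2.Rodrigues(R)[0],tt,K,np.array([f["k1"],0,0,0.]))[0].reshape(*A.shape,2).astype(np.float32)
    I=cv2.cvtColor(cv2.remap(f["color"],uv[...,0],uv[...,1],cv2.INTER_LINEAR),cv2.COLOR_RGB2GRAY)
    r=np.hypot(A,B);bright=np.percentile(I[r<.018],75);dark=np.percentile(I[r<.015],5)
    m=((I<(bright+dark)/2)&(r<.021)).astype(np.uint8)
    nl,lab,st,ce=cv2.connectedComponentsWithStats(m);i=1+np.argmax(st[1:,4])
    pts2=np.c_[A[lab==i],B[lab==i]].astype(np.float32)*1000
    c,(w,h),a=cv2.minAreaRect(pts2);v=np.linalg.svd(pts2-pts2.mean(0),full_matrices=False)[2][0];ang=np.degrees(np.arctan2(v[1],v[0]))
    print(nm,"slot",np.round(c,2),round(w,1),round(h,1),a,"mean",pts2.mean(0).round(2),"dir",ang)
    d=P-piv;h=d@n-.045;pa=np.c_[(d@e1)[...,None][...,0].ravel(),(d@e2).ravel()]*1000;hh=h.ravel()
    th=np.radians(ang);u=np.array([-np.sin(th),np.cos(th)]);v=np.array([np.cos(th),np.sin(th)])
    rel=pa-np.array(c)
    for lo,hi in((.006,.034),(.0365,.045)):
        k=(hh>lo)&(hh<hi)&(np.hypot(*rel.T)<33)
        s=rel[k]@u;t_=rel[k]@v
        kk=abs(t_)<9
        print("  h",lo,"n",kk.sum(),"u pct",np.percentile(s[kk],[2,10,50,90,98]).round(1))
        al=np.degrees(np.arctan2(rel[k]@v,s));rr=np.hypot(*rel[k].T)
        if lo<.03:
            for q in range(-180,180,30):
                z=(al>=q)&(al<q+30)
                if z.sum()>2: print("   ang from u",q+15,z.sum(),"r med",np.median(rr[z]).round(1),"u-proj",np.median(s[z]).round(1))
    print("  u angle",np.degrees(np.arctan2(u[1],u[0])))
```

```text
top slot [-2.87  0.65] 12.1 35.1 39.053131103515625 mean [-3.18  0.91] dir 127.14742
  h 0.006 n 27 u pct [-14.2 -12.2  17.6  18.2  18.3]
   ang from u -165 5 r med 11.4 u-proj -9.9
   ang from u -135 7 r med 16.5 u-proj -11.6
   ang from u -105 8 r med 19.1 u-proj -5.7
   ang from u -45 5 r med 23.0 u-proj 18.1
   ang from u -15 10 r med 18.9 u-proj 18.1
   ang from u 15 8 r med 18.5 u-proj 17.8
   ang from u 45 15 r med 23.4 u-proj 16.6
   ang from u 75 14 r med 23.7 u-proj 5.3
   ang from u 105 10 r med 24.5 u-proj -8.9
   ang from u 165 3 r med 11.5 u-proj -11.2
  h 0.0365 n 40 u pct [-22.  -19.7  -7.9  14.4  16.6]
  u angle -142.85257
scene slot [-0.32 -0.43] 11.4 33.0 35.36246109008789 mean [-0.35 -0.48] dir 126.55702
  h 0.006 n 48 u pct [-24.3 -23.8   0.9   8.7  10.9]
   ang from u -165 17 r med 24.2 u-proj -23.0
   ang from u -135 18 r med 24.7 u-proj -16.8
   ang from u -105 17 r med 25.3 u-proj -6.4
   ang from u -75 17 r med 25.7 u-proj 5.3
   ang from u -45 10 r med 12.6 u-proj 8.1
   ang from u -15 7 r med 7.0 u-proj 6.9
   ang from u 15 4 r med 8.8 u-proj 8.4
   ang from u 45 10 r med 12.5 u-proj 8.1
   ang from u 75 20 r med 17.2 u-proj 3.8
   ang from u 165 12 r med 23.9 u-proj -23.2
  h 0.0365 n 68 u pct [-20.4 -18.3  -7.2  16.6  18.5]
  u angle -143.44296
```

The flat faces -143° in the (e1,e2) frame. The hub leans 25.3° towards world azimuth 18°, not towards +y as the text says, so I trust the measurement. Next I plan the disc grasp.

```bash
cat >> hub.py <<'E'
th=np.radians(-143.2)
hx=np.cos(th)*e1+np.sin(th)*e2; hy=np.cross(n,hx)
Hub=np.c_[hx,hy,n]                                   # hub axes in world
S0=piv+n*(.045-.0005)-.0014*e1+.0003*e2              # shoulder centre
def down(psi): return Ro.from_euler("xyz",[180,0,psi],degrees=True).as_matrix()
def plan(p,R=None,s=None):
    s=s or arm.get_state();R0=Ro.from_euler("xyz",s["tool_rot"],degrees=True).as_matrix()
    R=R0 if R is None else R
    d=R0.T@(np.array(p)-s["tcp_pos"])*100;r=Ro.from_matrix(R0.T@R).as_rotvec(degrees=True)
    print("shift cm",d.round(2),"rot",r.round(2),"rows",max(np.linalg.norm(d)/6.25,np.linalg.norm(r)/10.7).round(1))
E
python3 - <<'E'
from hub import *
print("S0",S0.round(4),"\n",Hub.round(3))
plan([.6293,.2745,.13],down(176));plan([.6293,.2745,.030],down(176))
E
```

```text
S0 [ 0.5913 -0.272   0.1458] 
 [[-0.698  0.59   0.406]
 [-0.594 -0.794  0.132]
 [ 0.4   -0.149  0.904]]
shift cm [-45.97  -9.    11.17] rot [-1.00e-02  0.00e+00 -2.04e+01] rows 7.7
shift cm [-45.97  -9.    21.17] rot [-1.00e-02  0.00e+00 -2.04e+01] rows 8.2
```

Emit:
{"method": "arm_command", "body": {
  "moves": "-1 -46 -9 11 0 0 -20.4;-1 -46 -9 11 0 0 -20.4;-1 -46 -9 11 0 0 -20.4;-1 -46 -9 11 0 0 -20.4;-1 -46 -9 11 0 0 -20.4;-1 -46 -9 11 0 0 -20.4;-1 -46 -9 11 0 0 -20.4;-1 -46 -9 11 0 0 -20.4;-1 -46 -9 11 0 0 -20.4;-1 -46 -9 11 0 0 -20.4"
}}

```text
time: 1.95
tcp_pos: [0.6289, 0.2746, 0.1314]
tool_rot: [180.0, -0.1, 176.0]
contact_force: [0.0, -1.1, 0.0]
finger_gap: 0.088
grip_force: 0.0
```

Run:
```python
from hub import *
print(arm.get_state()["tcp_pos"],arm.get_state()["tool_rot"],arm.get_state()["q"])
plan([.6293,.2745,.030],down(176))
```

```text
[0.62894928 0.27455523 0.13141172] [ 1.79999257e+02 -6.94979473e-02  1.75971257e+02] [ 1.78064979e+01  3.33691552e+01  8.13274306e+01  2.91951113e-02
  6.53676527e+01 -6.81769420e+01]
shift cm [-0.05 -0.   10.14] rot [ 0.   -0.07 -0.03] rows 1.6
```

Emit:
{"method": "arm_command", "body": {
  "moves": "-1 0 0 5 0 0 0;-1 0 0 8 0 0 0;-1 0 0 10.1 0 0 0;-1 0 0 10.1 0 0 0;-1 0 0 10.1 0 0 0;1 0 0 10.1 0 0 0;1 0 0 10.1 0 0 0;1 0 0 10.1 0 0 0;1 0 0 10.1 0 0 0;1 0 0 10.1 0 0 0",
  "newtons": 45
}}

```text
time: 3.2
tcp_pos: [0.6301, 0.2748, 0.0314]
tool_rot: [180.0, 0.1, 176.0]
contact_force: [-0.3, 1.1, 6.5]
finger_gap: 0.0639
grip_force: 45.0
```

```bash
cat >> hub.py <<'E'
Rt=np.c_[-np.cross(hx,n)*-1,-hx,-n]; Rt[:,0]=np.cross(Rt[:,1],Rt[:,2])   # tool y=-hub x, z=-hub z
E
python3 - <<'E'
from hub import *
print(Rt.round(3),np.linalg.det(Rt))
s=arm.get_state();s=dict(s);s["tcp_pos"]=s["tcp_pos"]+[0,0,.29]
plan(S0+n*(.0314+.11),Rt,s)
E
```

```text
[[-0.59   0.698 -0.406]
 [ 0.794  0.594 -0.132]
 [ 0.149 -0.4   -0.904]] 0.9999999999999999
shift cm [ -5.55 -52.56   4.74] rot [18.73 18.19 46.76] rows 8.5
```

Emit:
{"method": "arm_command", "body": {
  "moves": "1 0 0 -2 0 0 0;1 0 0 -6 0 0 0;1 0 0 -12 0 0 0;1 0 0 -18 0 0 0;1 0 0 -24 0 0 0;1 0 0 -29 0 0 0;1 0 0 -29 0 0 0;1 0 0 -29 0 0 0"
}}

```text
time: 4.2
tcp_pos: [0.6283, 0.2739, 0.3188]
tool_rot: [-179.9, -0.2, 176.0]
contact_force: [-0.8, 0.3, -4.8]
finger_gap: 0.0639
grip_force: 45.0
```

Emit:
{"method": "arm_command", "body": {
  "moves": "1 -0.5 -5 0.5 1.9 1.8 4.7;1 -1 -11 1 3.9 3.8 9.7;1 -1.7 -16 1.5 6 5.8 14.7;1 -2.3 -22 2 8 7.8 20;1 -2.9 -28 2.5 10 9.8 25;1 -3.5 -34 3 12 11.8 30;1 -4.1 -40 3.5 14 13.8 35;1 -4.7 -45 4 16 15.8 40;1 -5.2 -50 4.5 18 17.5 45;1 -5.5 -52.5 4.7 18.7 18.2 46.8"
}}

```text
time: 5.45
tcp_pos: [0.6464, -0.2554, 0.2691]
tool_rot: [-155.8, -8.9, 126.4]
contact_force: [0.7, 0.7, -4.1]
finger_gap: 0.0638
grip_force: 45.0
```

Run:
```python
from hub import *
s=arm.get_state();print(s["tcp_pos"],s["q"].round(1))
plan(S0+n*(.0314+.11),Rt,s)
for nm in("top","scene"):
    f=multi(nm,4);save(f,"h_"+nm)
ims=[cv2.resize(np.load(nm+".npz")["color"][v:v+100,u:u+130],None,fx=3,fy=3,interpolation=cv2.INTER_CUBIC) for nm,u,v in(("top",270,120),("scene",90,150))]
cv2.imwrite("pics/held.png",np.hstack(ims)[...,::-1])
```

```text
[ 0.64638468 -0.25541641  0.26907681] [-19.5  40.2  53.3 -15.8 107.  -59.6]
shift cm [ 0.09  0.1  -0.53] rot [-0.27 -0.39 -0.1 ] rows 0.1
```

View pics/held.png

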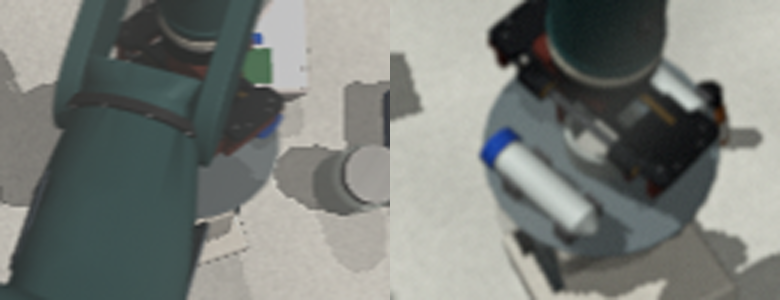

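Run:
```python
from hub import *
from scipy.optimize import least_squares
s=arm.get_state();R0=Ro.from_euler("xyz",s["tool_rot"],degrees=True).as_matrix()
f=np.load("scene.npz");P=pts(f);q=(P-s["tcp_pos"])@R0;q[...,2]*=-1  # tool x,y, height along -z
C=f["color"].astype(int)
m=(np.hypot(q[...,0],q[...,1])<.12)&(abs(q[...,2]+.0254)<.006)
p=P[m];c=p.mean(0)
for _ in range(3):
    nv=np.linalg.svd(p-c,full_matrices=False)[2][2];nv*=np.sign(nv[2]);p=p[abs((p-c)@nv)<.003];c=p.mean(0)
print("n",len(p),"normal",nv,"tool",(-R0[:,2]).round(4),"angle",np.degrees(np.arccos(nv@-R0[:,2])),"h of top face rel TCP",(c-s["tcp_pos"])@-R0[:,2])
nt=R0.T@nv;print("normal in tool",nt.round(4))
# outline: mask of disc pixels -> convex hull -> circle fit on plane (cast rays)
mm=(m&(abs((P-c)@nv)<.004)).astype(np.uint8);mm=cv2.morphologyEx(mm,cv2.MORPH_OPEN,np.ones((3,3),np.uint8))
h=cv2.convexHull(max(cv2.findContours(mm,cv2.RETR_EXTERNAL,cv2.CHAIN_APPROX_NONE)[0],key=len))[:,0]
qq=q[h[:,1],h[:,0]][:,:2]
r=least_squares(lambda v:np.hypot(qq[:,0]-v[0],qq[:,1]-v[1])-.0975,[0,0],loss="soft_l1",f_scale=.001)
print("disc centre in tool xy mm",r.x*1000,len(qq),"resid",(r.fun*1000).round(1))
# tube axes angles
wh=(C.min(-1)>110)&(np.hypot(q[...,0],q[...,1])<.09)&(q[...,2]>-.02)&(q[...,2]<.02)
nl,lab,st,_=cv2.connectedComponentsWithStats(wh.astype(np.uint8))
for i in range(1,nl):
    if st[i,4]>60:
        t=q[lab==i][:,:2];v=np.linalg.svd(t-t.mean(0),full_matrices=False)[2][0];print("tube",st[i,4],t.mean(0)*1000,np.degrees(np.arctan2(v[1],v[0])))
```

```text
n 1664 normal [0.41073791 0.13063861 0.90234579] tool [0.4069 0.1326 0.9038] angle 0.26251436107143417 h of top face rel TCP -0.028127624006459323
normal in tool [-0.0041  0.0021 -1.    ]
disc centre in tool xy mm [0.07404272 0.6613288 ] 18 resid [-4.7 -1.4 -0.6 -0.4 -0.3 -0.7 -0.2 -0.4 -0.3  0.1 -0.4  0.4 -1.7 -0.3
  0.2 -0.4 -0.6 -0.6]
tube 108 [67.76148759 16.51169138] 88.7535413702693
tube 431 [-66.92149408   2.20554321] 90.21066280316695
```

Run:
```python
from hub import *
s=arm.get_state();R0=Ro.from_euler("xyz",s["tool_rot"],degrees=True).as_matrix()
D=s["tcp_pos"]+R0@[.00007,.00066,-0]   # scene-measured
for nm,c in(("scene disc",D),("TCP",s["tcp_pos"])):
    d=c-piv;print(nm,"a,b,h mm",(np.array([d@e1,d@e2,d@n-.045])*1000).round(2))
# goal in scene coords a=.2,b=-.9  -> TCP goal = TCP + (goal-disc)
d=D-piv;sh=(.0002-d@e1)*e1+(-.0009-d@e2)*e2
g=s["tcp_pos"]+sh;dd=g-piv;print("TCP goal a,b",dd@e1*1000,dd@e2*1000)
```

```text
scene disc a,b,h mm [ -1.79   2.56 141.19]
TCP a,b,h mm [ -2.28   2.11 141.19]
TCP goal a,b -0.2858274324455262 -1.3521851993556626
```

```bash
cat >> hub.py <<'E'
def hp(a,b,h): return piv+n*(.045+h/1000)+e1*a/1000+e2*b/1000
def rep(R=Rt):
    s=arm.get_state();R0=Ro.from_euler("xyz",s["tool_rot"],degrees=True).as_matrix();d=s["tcp_pos"]-piv
    print("a,b,h",(np.array([d@e1,d@e2,d@n-.045])*1000).round(2),"F(e1,e2,n)",(np.c_[e1,e2,n].T@s["contact_force"]).round(1),"M",s["wrist_torque"].round(2),"roterr",Ro.from_matrix(R0.T@R).as_rotvec(degrees=True).round(2),"gap",round(s["finger_gap"],4),"t",s["time"])
E
python3 - <<'E'
from hub import *
rep();plan(hp(-.6,-.9,80),Rt);plan(hp(-.6,-.9,60),Rt)
E
```

```text
a,b,h [ -2.28   2.11 141.19] F(e1,e2,n) [ 1.2  0.7 -4.4] M [ 0.1  -0.46 -0.03] roterr [-0.04  0.01  0.09] gap 0.0639 t 5.85
shift cm [-0.34 -0.04  6.12] rot [-0.04  0.01  0.09] rows 1.0
shift cm [-0.34 -0.04  8.12] rot [-0.04  0.01  0.09] rows 1.3
```

Emit:
{"method": "arm_command", "body": {
  "moves": "1 -0.34 -0.04 2.5 0 0 0.1;1 -0.34 -0.04 5 0 0 0.1;1 -0.34 -0.04 6.1 0 0 0.1;1 -0.34 -0.04 6.1 0 0 0.1;1 -0.34 -0.04 6.5 0 0 0.1;1 -0.34 -0.04 6.9 0 0 0.1;1 -0.34 -0.04 7.2 0 0 0.1;1 -0.34 -0.04 7.2 0 0 0.1"
}}

```text
time: 6.85
tcp_pos: [0.6201, -0.2656, 0.2081]
tool_rot: [-156.0, -8.6, 126.5]
contact_force: [0.7, 1.0, -3.2]
finger_gap: 0.0637
grip_force: 45.0
```

```bash
python3 -c "
from hub import *
rep()"
```

```text
a,b,h [-0.72 -2.38 68.37] F(e1,e2,n) [ 1.9  1.4 -2.5] M [ 0.12 -0.46  0.05] roterr [-0.07 -0.05 -0.12] gap 0.0637 t 6.85
```

```bash
python3 -c "
from hub import *
plan(hp(-.6,-.9,68),Rt);plan(hp(-.6,-.9,60),Rt)"
```

```text
shift cm [0.11 0.1  0.04] rot [-0.07 -0.05 -0.12] rows 0.0
shift cm [0.11 0.1  0.84] rot [-0.07 -0.05 -0.12] rows 0.1
```

Emit:
{"method": "arm_command", "body": {
  "moves": "1 0.11 0.1 0 0 0 -0.1;1 0.11 0.1 0.2 0 0 -0.1;1 0.11 0.1 0.4 0 0 -0.1;1 0.11 0.1 0.6 0 0 -0.1;1 0.11 0.1 0.6 0 0 -0.1"
}}

```text
time: 7.48
tcp_pos: [0.6177, -0.2649, 0.2024]
tool_rot: [-156.0, -8.6, 126.6]
contact_force: [0.3, 0.3, -4.0]
finger_gap: 0.0636
grip_force: 45.0
```

```bash
python3 -c "
from hub import *
rep()"
```

```text
a,b,h [-0.56 -0.91 62.33] F(e1,e2,n) [ 1.9  0.8 -3.4] M [ 0.15 -0.49  0.02] roterr [-0.07 -0.05 -0.02] gap 0.0636 t 7.475
```

Emit:
{"method": "arm_command", "body": {
  "moves": "1 0 0 0.4 0 0 0;1 0 0 0.8 0 0 0;1 0 0 1.2 0 0 0;1 0 0 1.6 0 0 0;1 0 0 2 0 0 0;1 0 0 2.4 0 0 0;1 0 0 2.7 0 0 0;1 0 0 2.7 0 0 0"
}}

```text
time: 8.48
tcp_pos: [0.6066, -0.2685, 0.178]
tool_rot: [-156.0, -8.6, 126.6]
contact_force: [0.3, -0.9, -4.3]
finger_gap: 0.0639
grip_force: 45.0
```

```bash
python3 -c "
from hub import *
rep()"
```

```text
a,b,h [-0.62 -0.89 35.32] F(e1,e2,n) [ 2.1 -0.4 -3.9] M [ 0.15 -0.49 -0.05] roterr [-0.07 -0.05 -0.02] gap 0.0639 t 8.475
```

Emit:
{"method": "arm_command", "body": {
  "moves": "1 0 0 0.2 0 0 0;1 0 0 0.3 0 0 0;1 0 0 0.4 0 0 0;1 0 0 0.45 0 0 0;1 0 0 0.45 0 0 0"
}}

```text
time: 9.1
tcp_pos: [0.605, -0.2691, 0.1741]
tool_rot: [-156.0, -8.6, 126.6]
contact_force: [0.4, 0.2, -3.5]
finger_gap: 0.0636
grip_force: 45.0
```

```bash
python3 -c "
from hub import *
rep()"
```

```text
a,b,h [-0.54 -0.92 31.08] F(e1,e2,n) [ 1.8  0.6 -3. ] M [ 0.06 -0.52  0.01] roterr [-0.06 -0.03 -0.02] gap 0.0636 t 9.1
```

Emit:
{"method": "arm_command", "body": {
  "moves": "1 0 0 0.1 0 0 0;1 0 0 0.2 0 0 0;1 0 0 0.25 0 0 0;1 0 0 0.25 0 0 0"
}}

```text
time: 9.6
tcp_pos: [0.6048, -0.2692, 0.1736]
tool_rot: [-156.1, -8.5, 126.6]
contact_force: [2.1, 2.2, 5.1]
finger_gap: 0.064
grip_force: 45.0
```

```bash
python3 -c "
from hub import *
rep()"
```

```text
a,b,h [-0.45 -1.02 30.5 ] F(e1,e2,n) [-0.1  1.5  5.8] M [ 0.34  0.05 -0.19] roterr [ 0.01  0.08 -0.04] gap 0.064 t 9.6
```

Emit:
{"method": "arm_command", "body": {
  "moves": "1 0 0 0.15 0 0 0;1 0 0 0.15 0 0 0;-1 0 0 0 0 0 0;-1 0 0 -0.1 0 0 0;-1 0 0 -0.1 0 0 0;-1 0 0 -0.1 0 0 0"
}}

```text
time: 10.35
tcp_pos: [0.6041, -0.2694, 0.1725]
tool_rot: [-156.0, -8.6, 126.6]
contact_force: [0.3, 0.3, -0.4]
finger_gap: 0.0881
grip_force: 0.0
```

```bash
python3 -c "
from hub import *
rep();s=arm.get_state();print(s['tool_rot'])"
```

```text
a,b,h [-0.62 -0.98 29.2 ] F(e1,e2,n) [ 0.5  0.4 -0.2] M [ 0.03 -0.17 -0.01] roterr [-0.08 -0.06 -0.03] gap 0.0881 t 10.35
[-156.01768082   -8.62331074  126.56302604]
```

Emit:
{"method": "arm_command", "body": {
  "moves": "-1 0 0 -3 0 0 0;-1 0 0 -8 0 0 0;-1 0 0 -13 0 0 0;-1 0 0 -15 0 0 0;-1 0 0 -15 0 0 0"
}}

```text
time: 10.98
tcp_pos: [0.6666, -0.2495, 0.3096]
tool_rot: [-156.1, -8.4, 126.6]
contact_force: [0.1, -0.3, -0.5]
finger_gap: 0.0881
grip_force: 0.0
```

Run:
```python
from hub import *
s=arm.get_state();print(s["tcp_pos"]);plan([.7073,-.0045,.20],down(200.3),s)
```

```text
[ 0.6665762  -0.24947855  0.30960797]
shift cm [15.44 21.76  5.  ] rot [-15.02 -22.35 -70.67] rows 7.1
```

Emit:
{"method": "arm_command", "body": {
  "moves": "-1 2.2 3 0.7 -2.1 -3.2 -10;-1 4.4 6.2 1.4 -4.3 -6.4 -20;-1 6.6 9.3 2.1 -6.4 -9.6 -30;-1 8.8 12.4 2.9 -8.6 -12.8 -40;-1 11 15.5 3.6 -10.7 -16 -50;-1 13.2 18.6 4.3 -12.9 -19 -60;-1 15.4 21.8 5 -15 -22.3 -70.6;-1 15.4 21.8 5 -15 -22.3 -70.6;-1 15.4 21.8 5 -15 -22.3 -70.6"
}}

```text
time: 12.1
tcp_pos: [0.7058, -0.0055, 0.1981]
tool_rot: [179.9, -0.3, -160.0]
contact_force: [0.1, 0.3, 0.4]
finger_gap: 0.0878
grip_force: 0.0
```

Run:
```python
from hub import *
s=arm.get_state();print(s["tcp_pos"],s["q"].round(1));plan([.7073,-.0045,.20],down(200.3),s)
f=multi("scene",4);P=pts(f);d=P-piv;a,b,h=(d@e1)*1000,(d@e2)*1000,(d@n-.045)*1000
m=(np.hypot(a,b)<99)&(abs(h-6)<7);p=P[m];c=p.mean(0)
for _ in range(4):
    nv=np.linalg.svd(p-c,full_matrices=False)[2][2];nv*=np.sign(nv[2]);p=p[abs((p-c)@nv)<.003];c=p.mean(0)
print("disc n",len(p),"normal",nv,"vs",n,"deg",np.degrees(np.arccos(nv@n)),"disc top h at axis",((c-hp(0,-.9,0))@nv)*1000)
for nm,lo,hi,r in(("boss",42,50,36),("post",32,42,24)):
    k=(h>lo)&(h<hi)&(np.hypot(a,b+.9)<r);print(nm,k.sum(),np.median(h[k]),np.round(circ(np.c_[a[k],b[k]]),2))
cv2.imwrite("pics/seated.png",cv2.resize(f["color"][160:280,80:240],None,fx=4,fy=4,interpolation=cv2.INTER_CUBIC)[...,::-1])
```

```text
[ 0.70581622 -0.00550857  0.1980551 ] [-6.00e+00  3.14e+01  7.46e+01 -1.00e-01  7.43e+01 -1.16e+02]
shift cm [-0.17  0.04 -0.2 ] rot [ 0.08 -0.31 -0.26] rows 0.0
disc n 2239 normal [0.41013779 0.13291881 0.90228575] vs [0.40644148 0.13206084 0.90408255] deg 0.24055605403593158 disc top h at axis 3.5817215188629747
boss 105 42.925594903403 [ 0.94 -0.96 28.85]
post 191 38.20168221453166 [ 1.02 -1.28 18.29]
```

View pics/seated.png

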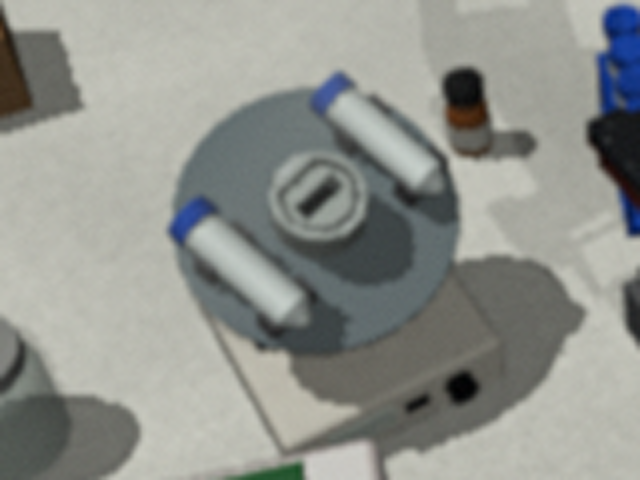

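The disc sits home at image (318,200): the post shows concentric in the bore, the slot is visible, and the boss lies 4.7 mm above the post's end as it should. Next comes the key.

Emit:
{"method": "arm_command", "body": {
  "moves": "-1 -0.17 0.04 4 0 -0.3 -0.3;-1 -0.17 0.04 8 0 -0.3 -0.3;-1 -0.17 0.04 10.8 0 -0.3 -0.3;-1 -0.17 0.04 10.8 0 -0.3 -0.3;-1 -0.17 0.04 10.8 0 -0.3 -0.3;1 -0.17 0.04 10.8 0 -0.3 -0.3;1 -0.17 0.04 10.8 0 -0.3 -0.3;1 -0.17 0.04 10.8 0 -0.3 -0.3;1 -0.17 0.04 10.8 0 -0.3 -0.3;1 -0.17 0.04 10.8 0 -0.3 -0.3",
  "newtons": 40
}}

```text
time: 13.55
tcp_pos: [0.7075, -0.0033, 0.0907]
tool_rot: [179.9, 0.1, -159.5]
contact_force: [-0.6, 0.3, -0.6]
finger_gap: 0.0412
grip_force: 0.0
```

Emit:
{"method": "arm_command", "body": {
  "moves": "1 0 0 0 0 0 0;1 0 0 0 0 0 0;1 0 0 0 0 0 0"
}}

```text
time: 13.92
tcp_pos: [0.7075, -0.0034, 0.0906]
tool_rot: [179.9, 0.1, -159.5]
contact_force: [0.5, -0.4, 0.0]
finger_gap: 0.0125
grip_force: 40.0
```

Run:
```python
from hub import *
s=arm.get_state();print(s["tcp_pos"],s["tool_rot"],s["finger_gap"],s["grip_force"],s["contact_force"])
s=dict(s);s["tcp_pos"]=s["tcp_pos"]+[0,0,.21]
plan(hp(-.5,-.95,74+60),Rt,s)
```

```text
[ 0.70754874 -0.00336032  0.09062368] [ 1.79880836e+02  1.11569786e-01 -1.59497716e+02] 0.012549154698680882 39.99781250953674 [ 0.45137287 -0.36161389  0.02100966]
shift cm [ 14.52 -21.5    3.27] rot [15.1  22.55 70.85] rows 7.1
```

Emit:
{"method": "arm_command", "body": {
  "moves": "1 0 0 -2 0 0 0;1 0 0 -5 0 0 0;1 0 0 -10 0 0 0;1 0 0 -15 0 0 0;1 0 0 -20 0 0 0;1 0 0 -21 0 0 0;1 0 0 -21 0 0 0"
}}

```text
time: 14.8
tcp_pos: [0.7073, -0.0039, 0.3013]
tool_rot: [179.9, 0.2, -159.5]
contact_force: [-0.2, -0.8, -1.5]
finger_gap: 0.0127
grip_force: 40.0
```

Emit:
{"method": "arm_command", "body": {
  "moves": "1 2 -3 0 2.1 3.2 10;1 4 -6 0 4.2 6.4 20;1 6 -9 0 6.4 9.6 30;1 8 -12 0 8.5 12.8 40;1 10 -15 0.5 10.7 16 50;1 12 -18 1.5 12.8 19.1 60;1 14 -21 2.7 14.9 22.3 70;1 14.5 -21.5 3.2 15.1 22.5 70.8;1 14.5 -21.5 3.2 15.1 22.5 70.8"
}}

```text
time: 15.92
tcp_pos: [0.6458, -0.2557, 0.2655]
tool_rot: [-156.1, -8.8, 126.7]
contact_force: [-0.3, 1.2, -0.8]
finger_gap: 0.013
grip_force: 40.0
```

Run:
```python
from hub import *
rep();plan(hp(-.5,-.95,74+60),Rt)
s=arm.get_state();R0=Ro.from_euler("xyz",s["tool_rot"],degrees=True).as_matrix()
f=multi("scene",5);P=pts(f);q=(P-s["tcp_pos"])@R0*1000;q[...,2]*=-1
cv2.imwrite("pics/key.png",cv2.resize(f["color"][140:260,80:240],None,fx=4,fy=4,interpolation=cv2.INTER_CUBIC)[...,::-1])
m=(np.hypot(q[...,0],q[...,1])<45)&(abs(q[...,2]+24.6)<6)
p=q[m];c=p.mean(0)
for _ in range(4):
    nv=np.linalg.svd(p-c,full_matrices=False)[2][2];nv*=np.sign(nv[2]);p=p[abs((p-c)@nv)<3];c=p.mean(0)
print(len(p),"flange normal in tool",nv.round(3),"top h at tcp",c.round(1))
hpx=cv2.convexHull((m.astype(np.uint8).nonzero()[1][:,None].astype(np.int32)).reshape(-1,1).repeat(2,1)) if 0 else None
from scipy.optimize import least_squares
from scipy.spatial import ConvexHull
k=p[ConvexHull(p[:,:2]).vertices]
r=least_squares(lambda v:np.hypot(k[:,0]-v[0],k[:,1]-v[1])-37.7,[0,0],loss="soft_l1",f_scale=1)
print("flange centre tool xy",r.x,r.fun.round(1))
```

```text
a,b,h [ -0.75  -0.86 132.1 ] F(e1,e2,n) [ 0.   1.3 -0.7] M [ 0.07 -0.28 -0.  ] roterr [-0.06 -0.15  0.19] gap 0.013 t 15.925
shift cm [-0.02  0.01 -0.19] rot [-0.06 -0.15  0.19] rows 0.0
277 flange normal in tool [-0.001 -0.001  1.   ] top h at tcp [-16.1   4.6 -23.6]
flange centre tool xy [-1.05192296  0.67050911] [-2.7 -0.2 -0.5 -0.9 -1.4 -0.2 -0.6 -0.1 -0.3 -0.2 -0.1  0.5  0.  -0.2
 -0.3 -0.3 -0.2 -0.2 -0.2 -0.2 -1.3]
```

View pics/key.png

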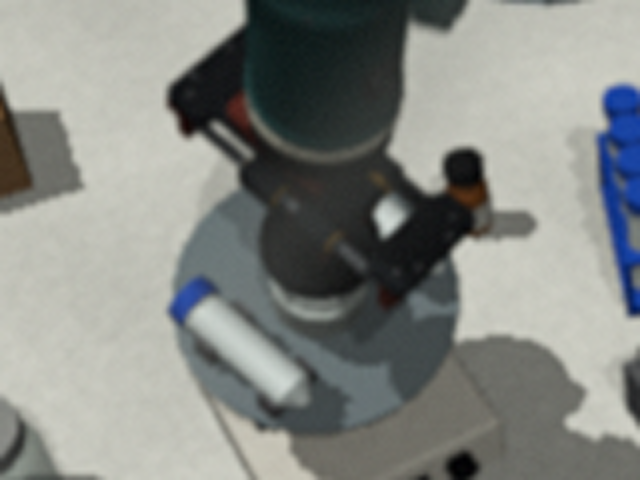

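Emit:
{"method": "arm_command", "body": {
  "moves": "1 0.08 0 1 0 -0.1 0.2;1 0.08 0 2 0 -0.1 0.2;1 0.08 0 3 0 -0.1 0.2;1 0.08 0 3.4 0 -0.1 0.2;1 0.08 0 3.8 0 -0.1 0.2;1 0.08 0 4.1 0 -0.1 0.2;1 0.08 0 4.1 0 -0.1 0.2"
}}

```text
time: 17.05
tcp_pos: [0.6297, -0.2608, 0.2308]
tool_rot: [-156.1, -8.4, 126.5]
contact_force: [0.2, -0.6, -1.6]
finger_gap: 0.0128
grip_force: 40.0
```

```bash
python3 -c "
from hub import *
rep();plan(hp(-.5,-.95,76)+Rt[:,0]*.001,Rt)"
```

```text
a,b,h [-1.27 -0.94 93.49] F(e1,e2,n) [ 0.8 -0.4 -1.4] M [ 0.03 -0.22 -0.02] roterr [ 0.02  0.14 -0.15] gap 0.0128 t 17.05
shift cm [0.06 0.06 1.75] rot [ 0.02  0.14 -0.15] rows 0.3
```

Emit:
{"method": "arm_command", "body": {
  "moves": "1 0.06 0.06 0.3 0 0.1 -0.15;1 0.06 0.06 0.6 0 0.1 -0.15;1 0.06 0.06 0.9 0 0.1 -0.15;1 0.06 0.06 1.2 0 0.1 -0.15;1 0.06 0.06 1.5 0 0.1 -0.15;1 0.06 0.06 1.7 0 0.1 -0.15;1 0.06 0.06 1.7 0 0.1 -0.15"
}}

```text
time: 17.92
tcp_pos: [0.6228, -0.2623, 0.2153]
tool_rot: [-156.1, -8.5, 126.6]
contact_force: [-0.6, -0.1, -1.1]
finger_gap: 0.0131
grip_force: 40.0
```

```bash
python3 -c "
from hub import *
rep()"
```

```text
a,b,h [-1.17 -0.09 76.43] F(e1,e2,n) [-0.1  0.1 -1.2] M [ 0.08 -0.29  0.02] roterr [ 0.01  0.03 -0.  ] gap 0.0131 t 17.925
```

Emit:
{"method": "arm_command", "body": {
  "moves": "1 0 0 0.1 0 0 0;1 0 0 0.2 0 0 0;1 0 0 0.25 0 0 0;1 0 0 0.25 0 0 0"
}}

```text
time: 18.42
tcp_pos: [0.6222, -0.2626, 0.2136]
tool_rot: [-156.2, -8.5, 126.6]
contact_force: [0.7, 0.7, 2.3]
finger_gap: 0.0131
grip_force: 40.0
```

```bash
python3 -c "
from hub import *
rep()"
```

```text
a,b,h [-1.05 -0.16 74.66] F(e1,e2,n) [-0.3  0.4  2.4] M [ 0.16 -0.08 -0.1 ] roterr [ 0.05  0.09 -0.01] gap 0.0131 t 18.425
```

Emit:
{"method": "arm_command", "body": {
  "moves": "1 0 0.02 0 0 0 10;1 -0.01 0.03 0 0 0 20;1 -0.01 0.05 0 0 0 30;1 -0.02 0.06 0 0 0 40;1 -0.04 0.08 0 0 0 50;1 -0.05 0.09 0 0 0 60;1 -0.07 0.09 0 0 0 70;1 -0.08 0.1 0 0 0 80;1 -0.1 0.1 0 0 0 90;1 -0.1 0.1 0 0 0 90"
}}

```text
time: 19.68
tcp_pos: [0.6232, -0.2634, 0.2134]
tool_rot: [-170.7, 23.6, 40.4]
contact_force: [0.6, -1.1, 4.3]
finger_gap: 0.0128
grip_force: 40.0
```

```bash
python3 -c "
from hub import *
rep(Rt@Ro.from_rotvec([0,0,90],degrees=True).as_matrix());print(arm.get_state()['q'].round(1))"
```

```text
a,b,h [-3.00e-02 -1.02e+00  7.47e+01] F(e1,e2,n) [-1.2 -1.6  4. ] M [-0.34  0.39  0.04] roterr [0.11 0.01 0.04] gap 0.0128 t 19.675
[-20.5  40.   61.1 -15.7  98.8  31.3]
```

Emit:
{"method": "arm_command", "body": {
  "moves": "-1 0 0 0 0 0 0;-1 0 0 0 0 0 0;-1 0 0 0 0 0 0;-1 0 0 0 0 0 0;-1 0 0 -3 0 0 0;-1 0 0 -8 0 0 0;-1 0 0 -13 0 0 0;-1 0 0 -16 0 0 0;-1 0 0 -16 0 0 0"
}}

```text
time: 20.8
tcp_pos: [0.6895, -0.2415, 0.3593]
tool_rot: [-170.9, 23.4, 40.3]
contact_force: [-0.2, -0.0, -0.4]
finger_gap: 0.0874
grip_force: 0.0
```

```bash
python3 -c "
from hub import *
s=arm.get_state();print(s['tcp_pos'],s['tool_rot']);plan([.5,.25,.40],down(140),s)"
```

```text
[ 0.68954492 -0.2414839   0.35930014] [-170.94872528   23.43194675   40.32810265]
shift cm [ 14.31 -50.79  -2.68] rot [-26.97   9.43 -99.74] rows 9.7
```

Emit:
{"method": "arm_command", "body": {
  "moves": "-1 2 -6 -0.5 0 0 0;-1 4 -12 -0.8 0 0 0;-1 6 -18 -1 0 0 0;-1 8 -24 -1.4 0 0 0;-1 10 -30 -1.6 0 0 0;-1 10 -30 -1.6 0 0 0"
}}

```text
time: 21.55
tcp_pos: [0.5849, 0.0614, 0.3753]
tool_rot: [-170.5, 23.7, 40.7]
contact_force: [-0.3, -0.9, -0.2]
finger_gap: 0.0877
grip_force: 0.0
```

Run:
```python
from hub import *
f=multi("scene",5);P=pts(f);g=multi("top",3)
d=P-piv;a,b,h=(d@e1)*1000,(d@e2)*1000,(d@n-.045)*1000
for nm,lo,hi,r in(("flange",46,57,42),("wing",80,95,35)):
    k=(h>lo)&(h<hi)&(np.hypot(a,b)<r);p=np.c_[a[k],b[k]];v=np.linalg.svd(p-p.mean(0),full_matrices=False)[2][0]
    print(nm,k.sum(),"h",np.median(h[k]).round(1),"mean",p.mean(0).round(1),"rect",cv2.minAreaRect(p.astype(np.float32)),"dir",np.degrees(np.arctan2(v[1],v[0])).round(1),"hub x -143.2")
cv2.imwrite("pics/end.png",np.hstack([cv2.resize(f["color"][150:290,70:270],None,fx=2,fy=2,interpolation=cv2.INTER_CUBIC),cv2.resize(g["color"][100:240,200:400],None,fx=2,fy=2,interpolation=cv2.INTER_CUBIC)])[...,::-1])
print(arm.get_state()["tcp_pos"],arm.get_state()["time"])
```

```text
flange 460 h 48.7 mean [ 6.1 -3.1] rect ((2.275667190551758, -1.4453849792480469), (72.53690338134766, 75.16574096679688), 81.41079711914062) dir -65.9 hub x -143.2
wing 100 h 84.5 mean [ 3.1 -2.7] rect ((2.1665992736816406, -2.680509567260742), (53.171424865722656, 13.151576042175293), 33.718902587890625) dir 35.9 hub x -143.2
[0.58770873 0.05664397 0.37578437] 21.95
```

View pics/end.png

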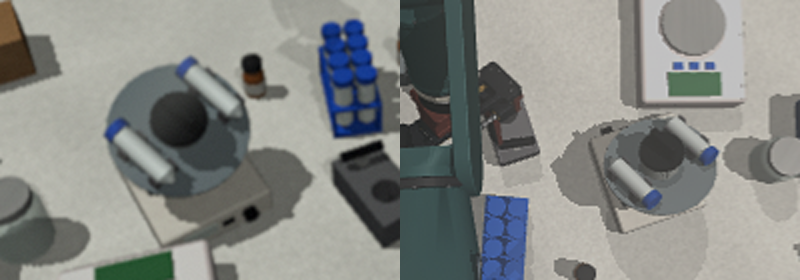

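The final view shows the key's flange seated on the boss at (178,118). The wing lies along hub x, measured at 34–36° against 36.8°, and the flange and wing heights are as they should be. I hand the job in.

```bash
python3 -c "
from h import arm
print(arm.finish_job())"
```

```text
the job is handed in; nothing more can be done
None
```

The disc is home on the shoulder with its flat matched, and the key's flange is on the boss with its crossbar turned a quarter turn across the slot. I handed the job in at about 22 s; the rotator's front faced about 18° off world +x, not +y as the text says, so I worked from the measured pose.

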